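# Start the microcentrifuge run

## Robot

A 6-joint arm with a two-finger parallel gripper is mounted at the origin on the work surface. World frame = base frame: x ahead of the robot, y to its left, z up, the work surface at z = 0. Lengths are in m, angles in rad, forces in N, time in s.
With the tool pointing down it reaches from about 0.3 to 0.775 m from the base axis. Payload 14.6 kg.
Tool frame: the origin (TCP) lies on the centre line of the jaws, within the pads' length; the fingertips stand ctrl.tcp_to_tips ahead of it and the grasp point (between the pads) lies 2 mm behind it (ctrl.tcp_to_tips is the distance from the TCP to the fingertips, in m); z points along the fingers, y is the line along which they close (so a half turn about z gives the same grasp; the last joint's range is limited). The gripper opens to 94 mm and grips with 3 to 60 N. Pads are 16 mm wide; open, the fingers measure 119 mm over their backs; the gripper's body (75 mm by 177 mm) begins 78 mm behind the grasp point.
Start: joints at [-1.233, 0.3, 1.521, -0, 1.321, -0.067], TCP at [0.217, -0.506, 0.222] pointing down, gripper open.
Joint ranges: [-3.03, 3.03], [-0.79, 2.21], [0.23, 2.52], [-1.04, 4.18], [0, 3.07], [-2.55, 2.55]. Speed limits (rad/s): [2.22, 2.22, 2.57, 3.14, 3.14, 3.14].

## Interface

Orientations are given as [roll, pitch, yaw] about the fixed x, y, z axes, in that order (R = Rz(yaw) Ry(pitch) Rx(roll)).
In Python, from station import telemetry, viewer, hand_in, ctrl gives the robot as it stands.
- The arm moves only by the tool step_arm, never from a script. Its argument "plan" is a list of rows, each an object of numbers: "dx", "dy", "dz": the shift along the tool's x, y, z scaled (see below); "rx", "ry", "rz": the turn, a rotation vector about the tool's x, y, z scaled (see below); "claw": the closure, from 0 (fully open) to 1 (shut). In form: [{"dx": .., "dy": .., "dz": .., "rx": .., "ry": .., "rz": .., "claw": ..}, ...]. A call has 1 to 10 rows; each row shifts and turns the commanded pose from where the row before left it, along the tool's axes as they then stand; what a row does not reach is not made up. The controller multiplies each number of a shift by 0.1 m and each number of a turn by 90 degrees. A row lasts 1/10 s, in which the tool goes at most 50 mm and 8.59 degrees, less where a joint would pass 70% of its speed; a pose out of reach is approached as far as the arm can. A call with a number of a shift or a turn outside -1 to 1 is refused whole. A call with a gripper value outside its range is refused whole. The fingers move at their own pace and stop on an object; "grip_force" is the grip in N (left out, the last holds). Time passes only in rows, so rows that do not move let the fingers close. It gives the time, the measured TCP pose, the force, the opening and the grip force at its end, in the units of the state.
- telemetry.get_obs(): the state, without advancing time (a new reading comes with each control period).
- viewer.camera(name): name is "side" or "top"; returns a dict with "img" (480x640x3 uint8, red, green, blue), "z_map" (480x640 float32, m along the optical axis (not along the pixel's ray), 0 where there is no reading), "fx", "fy", "cx", "cy" (pixels), "dist" ([k1, k2, p1, p2, k3] as OpenCV has them; the pictures are not rectified), "R" (3x3) and "t" (3): a world point X has camera coordinates R X + t. Camera axes: x right, y down, z forward; pixel columns grow to the right and rows downward; lengths in m; the calibration is good to about 2 mm. A picture is of the moment at which its call begins.
- hand_in(): hands the job in; it is judged then, once.
Trained networks look in a picture, given as the dict that the camera call returned (one of the last four; its "shot" number tells which), for a name from the list of things; names that differ only in an ending like _2 or _b are one class to them, and where a whole thing is asked for, a point or a joint stands for the part that bears it (a point fixed in the world has none). Each returns a list of dicts, best first, with "score" (0 to 1); they miss things now and then, are a little off and sometimes report something else, mostly with a low value. They report only what shows in the picture. A call takes as long as a camera call.
- viewer.recognise(target, picture): "rect" ([left, top, right, bottom] in pixels, round what is visible of it).
The state is a dict: "time_s": time; "qpos": joint angles; "joint_vel": joint speeds; "tau": joint torques, N m; "ee_pos": TCP position; "eef_rot": TCP orientation; "force": force on the tool from outside, world axes, zero at the start; "moment": the same for the moment, N m; "grip_width": finger opening in m; "grip_force": force on a finger pad.
Only numpy, scipy, OpenCV 4.12 (cv2) and the standard library are available. Lean on these libraries where they do the work, as an engineer would, in place of code of your own. Each camera call takes 0.05 s, during which the arm holds its last target. There are 200 camera calls.

## Task

The small centrifuge is loaded and ready to spin: with light fingertip touches, switch it on by pressing down the raised near half of its black power rocker, then push the lid gently shut without slamming it, then tap the long bar-shaped start key so that it springs back, and move clear. Do not lift the lid, lean hard on the machine or press any of its other keys, and do not press start before the power is on and the lid is shut. Leave the other things on the bench where they are.

Things in the scene. Friction and masses are not known exactly. Their poses are not given: they have to be found in the camera images.
- centrifuge: White centrifuge fixed to the bench, 270 (x) x 226 (y) x 148 mm high when shut. Origin: centre of its underside; x from its front to its rear hinge, y to the left seen from the front. Front panel: x -135 to -55 mm, z 100 rising to 120 mm (slope 0.24 rad); on it from left (+y) to right: black rocker, two round keys, a square key, the long start key. Each touch takes a few newtons.
- rocker (a joint): Power rocker: black two-winged switch, 22 mm wide (y), 37 mm long up the slope, 80 mm left (+y) of the panel's middle line. 0 rad: off, near (lower) half raised; 0.36: on, near half flat and far half raised; on counts from 0.24. It stays where it is left. 1 to 3 N at its near end moves it; the pivot is 18 mm up the slope from that end, so press the near half only.
- rocker_near (a point): Point on the top face of the rocker's near half, 14 mm from the pivot line and 4.5 mm short of the near end; 11 mm off the panel's face when off, 6 mm when on.
- lid (a joint): The lid's hinge: 0 rad is shut, resting on its rubber seal, growing as the front edge rises; it starts 0.5 to 0.95; below 0.035 counts as shut. The seal gives down to a hard stop at -0.035 rad (5 mm at the front edge). A stiff hinge: the lid stays at any angle; about 1 to 4 N downwards near its front edge moves it.
- lid_front (a point): Point on the lid's outer (upper) face, on its middle line, 130 mm from the hinge line (the lid is 150 mm long plus an 8 mm grey lip, 200 mm wide, 22 mm thick). Shut, this point lies at x = -30 mm, z = 148 mm in the centrifuge's frame; pushed straight down on its outer face, the lid swings shut.
- lid_hinge (a point): Middle of the lid's hinge line, which runs along the centrifuge's y at x = 100 mm, z = 126 mm in its frame.
- start_key (a joint): Travel of the start key: 0 m up, 0.004 m fully in; pressed counts from 0.0022. A spring key (1.2 N at the start of its travel, 3.6 N at the end) that comes back up by itself.
- start_key_top (a point): Middle of the top face of the start key: long bar, 44 mm (y) x 20 mm, 7 mm proud of the panel, at the right-hand (-y) end of the panel. Its z is the panel's normal.
- stop_key (a joint): Travel of the square stop key (17 mm, in the middle of the panel, 58 mm left of the start key's middle); must not be pressed.
- down_key (a joint): Travel of the right-hand of the two round keys (15 mm across); must not be pressed.
- up_key (a joint): Travel of the left-hand of the two round keys (15 mm across, 44 mm from the middle of the rocker); must not be pressed.
- tube_rack: Loose green microtube rack with tubes, 110 x 62 x 47 mm, beside the centrifuge. Origin: centre of its underside. Leave alone.
- tip_box: Loose pipette tip box with clear lid, 122 x 82 x 80 mm, beside the centrifuge. Origin: centre of its underside. Leave alone.
- timer: Loose white timer lying flat, 64 x 66 x 20 mm, in front of the centrifuge. Origin: centre of its underside. Leave alone.
- marker: Loose marker pen lying in front of the centrifuge, 135 mm long (its x), 15 mm high. Origin: centre of its underside. Leave alone.
- skirted_tube: Loose standing 50 ml tube with blue screw cap, 35 mm across, 110 mm high, off the centrifuge's front left corner. Origin: centre of its foot. Leave alone.
- reagent_bottle: Loose brown reagent bottle, 68 mm across, 135 mm high, at the left of the centrifuge. Origin: centre of its foot. Leave alone.
- pipette: Loose grey pipette lying on the bench right of the centrifuge, 230 mm long (its x), 24 mm high. Origin: under the middle of its length. Leave alone.

How it is judged:
On the way, in this order (a step that is already met when the one before it is completed fails the run):
1. the power rocker is switched on while the lid is still open (value of joint rocker above 0.24 rad and value of joint lid above 0.3 rad), for 0.1 s.
2. the lid is shut, the power still on (value of joint rocker above 0.24 rad and value of joint lid below 0.035 rad), for 0.1 s.
3. the start key is pressed in (all of step 2 and value of joint start_key above 0.0022 m), for 0.04 s.
At the end, for the whole second after the job is handed in: Rocker on (above 0.24 rad), lid shut (below 0.035 rad), start key back up (below 1 mm), and the loose things at rest (all of step 2 and value of joint start_key below 0.001 m and linear speed of each of tube_rack, tip_box, timer, marker, skirted_tube, reagent_bottle, pipette below 0.02 m/s); the robot touches nothing.
It fails at once if the start key pressed before the power is on and the lid shut (value of joint start_key above 0.0015 m and (value of joint rocker below 0.2 rad or value of joint lid above 0.06 rad)).
It fails at once if another key pressed (value of joint any of stop_key, up_key, down_key above 0.002 m).
It fails at once if the lid slammed (closing faster than 2.5 rad/s) or lifted (raised faster than 0.2 rad/s, or above 1.05 rad) (velocity of joint lid below -2.5 rad/s or (value of joint lid above 0.08 rad and velocity of joint lid above 0.2 rad/s) or value of joint lid above 1.05 rad).
It fails at once if leaned on or struck: more than 30 N on the centrifuge (contact force between any of the fingers, the arm and centrifuge above 30 N).
It fails at once if a bystander moved more than 20 mm, tipped or lifted (distance of any of tube_rack, tip_box, timer, marker, skirted_tube, reagent_bottle, pipette from where it was at the start of the episode above 0.02 m or angle between any of tube_rack, tip_box, timer, marker, skirted_tube, reagent_bottle, pipette's own z axis and vertical above 0.35 rad).
It also fails if it takes over 51 s, if anything falls off the work surface, if the arm or the gripper's body presses on something with over 40 N, if the wrist force passes 120 N, or if a joint passes its speed limit or range.

## Working session

There is one attempt and no reset: what is moved stays moved. The work goes in short steps, Python scripts to look and compute and a tool call to move; the robot and the scene stay as the last step left them, time stands still between calls to the robot, and variables do not carry over. Pictures are saved under pics/ and viewed, at most 10 in all, crops included, and the job is handed in when it is done.

Besides the shell and the picture viewer there is one more tool, called as name([rows], argument=value, ...), one row to a line, values as JSON. step_arm: Moves the arm, as the interface text tells. Shifts and turns lie within -1 to 1; 1 stands for 0.1 m of shift or 90 degrees of turn. Its arguments: {"type":"object","properties":{"plan":{"type":"array"},"grip_force":{"type":"number"}},"required":["plan"]}

```bash
mkdir -p pics; ls; cat > h.py <<'E'
import numpy as np, cv2
from station import telemetry, viewer, hand_in, ctrl
def cloud(p):
    z=p["z_map"]; v,u=np.mgrid[:480,:640]
    K=np.array([[p["fx"],0,p["cx"]],[0,p["fy"],p["cy"]],[0,0,1.]])
    n=cv2.undistortPoints(np.stack([u.ravel(),v.ravel()],1).astype(np.float64)[:,None],K,np.array(p["dist"]))[:,0]
    zz=z.ravel(); C=np.c_[n*zz[:,None],zz]
    W=(C-np.array(p["t"]))@np.array(p["R"]); W[zz==0]=np.nan
    return W.reshape(480,640,3)
E
python3 - <<'E'
from h import *
o=telemetry.get_obs(); print(o, ctrl.tcp_to_tips)
for n in("top","side"):
    p=viewer.camera(n); cv2.imwrite(f"pics/{n}0.png",p["img"][:,:,::-1]); W=cloud(p)
    print(n,"cam pos",-np.array(p["R"]).T@p["t"])
    for k in ["centrifuge","rocker","rocker_near","lid","start_key","start_key_top","stop_key","up_key","down_key","skirted_tube","timer","marker","tip_box"]:
        for r in viewer.recognise(k,p)[:1]:
            a=np.array(r["rect"]); c=((a[:2]+a[2:])/2).astype(int)
            print(k,r["score"].__round__(2),a.round(0),W[c[1],c[0]].round(4))
E
```

```text
pics
{'time_s': 0.0, 'qpos': array([-1.23257870e+00,  3.00477928e-01,  1.52159260e+00,  1.46086080e-05,
        1.32064231e+00, -6.66074443e-02]), 'joint_vel': array([ 2.43051529e-04, -4.26228154e-04, -8.13733938e-04, -4.63177680e-05,
        1.73844780e-03, -3.43820093e-04]), 'tau': array([-1.61739157e-03, -5.31820428e+01, -3.52734804e+01,  7.07103079e-02,
        2.42884067e-02, -1.09568807e-04]), 'ee_pos': array([ 0.21654115, -0.50532499,  0.22187768]), 'eef_rot': array([-3.14047589e+00, -8.86760098e-05,  4.04821398e-01]), 'force': array([-0.37349608,  0.37079517,  0.1324479 ]), 'moment': array([-0.01382531,  0.02949292,  0.01232268]), 'grip_force': 0.0, 'grip_width': 0.09423701742405004} 0.017
top cam pos [0.38020021 0.0581947  1.23789447]
centrifuge 0.82 [298. 135. 402. 263.] [ 0.6403 -0.0473  0.0688]
rocker 0.74 [459. 193. 481. 283.] [ 0.5604 -0.3442  0.0249]
rocker_near 0.49 [313. 227. 323. 246.] [0.5407 0.027  0.1168]
lid 0.65 [302. 139. 402. 200.] [ 0.6741 -0.0387  0.1986]
start_key 0.57 [378. 230. 399. 243.] [ 0.5454 -0.1296  0.1179]
start_key_top 0.74 [380. 231. 398. 238.]
[... 481 characters left out ...]
.] [0.5366 0.0361 0.114 ]
rocker_near 0.78 [300. 240. 321. 248.] [0.5308 0.0269 0.1153]
lid 0.6 [350. 177. 465. 275.] [ 0.6723 -0.0686  0.1999]
start_key 0.79 [332. 293. 350. 317.] [ 0.5454 -0.134   0.1141]
start_key_top 0.82 [331. 290. 348. 319.] [ 0.5433 -0.1298  0.1126]
stop_key 0.53 [309. 260. 318. 264.] [ 0.5254 -0.0213  0.1117]
up_key 0.25 [316. 267. 321. 271.] [ 0.5299 -0.0406  0.1114]
down_key 0.64 [316. 268. 321. 272.] [ 0.5299 -0.0406  0.1114]
skirted_tube 0.75 [251. 224. 273. 274.] [0.4477 0.0907 0.0652]
timer 0.71 [263. 345. 312. 393.] [ 0.4488 -0.1629  0.0178]
marker 0.88 [274. 285. 287. 346.] [ 0.4581 -0.0405  0.0132]
tip_box 0.74 [374. 322. 470. 409.] [ 0.6392 -0.2483  0.0803]
```

```bash
python3 - <<'E'
from h import *
a=cv2.imread("pics/top0.png")[120:310,270:430]; b=cv2.imread("pics/side0.png")[160:420,240:490]
cv2.imwrite("pics/c1.png",cv2.resize(a,None,fx=3.1,fy=3.1,interpolation=2)); cv2.imwrite("pics/c2.png",cv2.resize(b,None,fx=2.3,fy=2.3,interpolation=2))
E
```

```text
(no output)
```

View pics/c1.png

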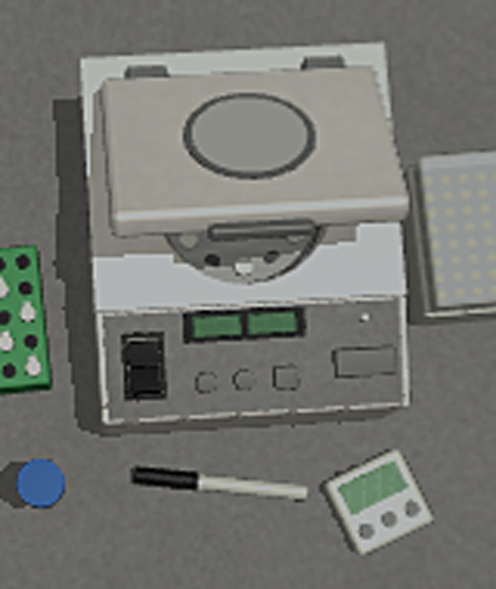

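View pics/c2.png

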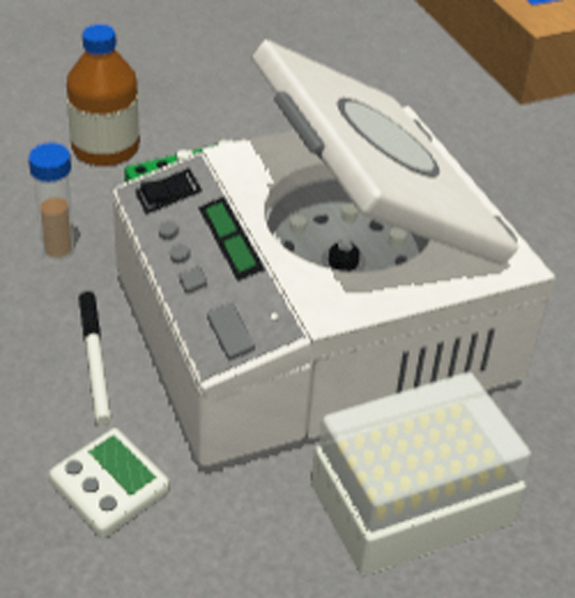

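```bash
cat > fit.py <<'E'
from h import *
from scipy.optimize import least_squares
P={n:viewer.camera(n) for n in("top","side")}
f=lambda L,s,ox,oy:(np.array(L)+.5)/s-.5+[ox,oy]
px={"top":f([(103,424),(408,404),(98,310),(406,295),(144,366)],3.1,270,120),"side":f([(118,188),(203,385),(205,152),(308,345),(169,189)],2.3,240,160)}
X=np.array([[-135,113,100],[-135,-113,100],[-55,113,120],[-55,-113,120],[-95,80,112.]])/1e3
def proj(p,X):
    K=np.array([[p["fx"],0,p["cx"]],[0,p["fy"],p["cy"]],[0,0,1.]])
    return cv2.projectPoints(X,cv2.Rodrigues(np.array(p["R"]))[0],np.array(p["t"]),K,np.array(p["dist"]))[0][:,0]
def T(q,X):
    c,s=np.cos(q[2]),np.sin(q[2]); return X@np.array([[c,s,0],[-s,c,0],[0,0,1]])+[q[0],q[1],0]
for sel in (("top","side"),("top",),("side",)):
    r=least_squares(lambda q:np.concatenate([(proj(P[n],T(q,X))-px[n]).ravel() for n in sel]),[.64,-.05,0],loss="soft_l1")
    print(sel,r.x.round(4),r.fun.reshape(-1,2).round(1).tolist())
    if len(sel)==2: q=r.x
E
python3 - <<'E'
from fit import *
np.save("q.npy",q)
c,s=np.cos(q[2]),np.sin(q[2])
for n in P:
    L=(cloud(P[n])-[q[0],q[1],0])@np.array([[c,-s,0],[s,c,0],[0,0,1]])
    # heights above panel plane
    h=L[...,2]-(.1+.25*(L[...,0]+.135)); x,y=L[...,0],L[...,1]
    pan=(x>-.13)&(x<-.06)&(abs(y)<.108)
    print(n,"panel off",np.nanmedian(h[pan]))
    h=h-np.nanmedian(h[pan])
    for nm,a,b in(("start",-.11,-.04),("rest",-.035,.055),("rock",.06,.1)):
        m=pan&(h>.0035)&(y>a)&(y<b); print(nm,m.sum(),np.median(L[m],0).round(4) if m.any() else "",L[m].min(0).round(3) if m.any() else "",L[m].max(0).round(3) if m.any() else "")
    m=(L[...,2]>.16)&(abs(y)<.095)&(x>-.06)&(x<.1); print("lid",np.polyfit(x[m],L[...,2][m],1), "x range",np.nanpercentile(x[m],[0,1,99]),np.nanpercentile(y[m],[1,99]))
for k in("skirted_tube","marker","timer","reagent_bottle"):
    for r in viewer.recognise(k,P["side"])[:1]: print(k,r["rect"])
E
```

```text
('top', 'side') [ 0.6401 -0.0413  0.0821] [[-0.4, -0.3], [0.8, 1.0], [-0.6, -0.1], [0.4, -0.2], [0.2, -0.6], [-2.6, -0.4], [-1.0, 2.0], [-0.2, -1.2], [2.1, -1.6], [0.7, 0.6]]
('top',) [ 0.6401 -0.0405  0.0885] [[-0.4, 0.0], [0.9, 0.6], [-0.8, 0.3], [0.2, -0.5], [0.1, -0.4]]
('side',) [ 0.6398 -0.0426  0.0721] [[-2.2, -0.5], [-2.0, 2.2], [0.3, -1.1], [1.4, -1.0], [0.9, 0.7]]
top panel off 0.0005904706346082644
start 154 [-0.1013 -0.0795  0.1152] [-0.13  -0.102  0.106] [-0.072 -0.047  0.121]
rest 169 [-0.1076  0.0078  0.1137] [-0.129 -0.034  0.106] [-0.061  0.052  0.124]
rock 160 [-0.1019  0.0811  0.1163] [-0.129  0.062  0.106] [-0.06   0.099  0.124]
lid [-0.57977011  0.21579187] x range [-0.029649   -0.02704485  0.0875166 ] [-0.09304121  0.09311352]
side panel off -4.342315133104568e-06
start 257 [-0.1028 -0.08    0.1138] [-0.122 -0.101  0.107] [-0.092 -0.058  0.118]
rest 170 [-0.111   0.0027  0.1119] [-0.119 -0.031  0.108] [-0.069  0.042  0.121]
rock 189 [-0.1008  0.079   0.1157] [-0.119  0.063  0.108] [-0.077  0.094  0.119]
lid [-0.54812692  0.21336644] x range [-0.0299856 -0.0286041  0.0851316] [-0.09432185  0.09275654]
skirted_tube [252.9, 223.8, 273.3, 275.6]
marker [275.5, 284.7, 287.2, 343.7]
timer [263.2, 346.9, 311.0, 393.3]
reagent_bottle [266.7, 170.6, 299.9, 235.3]
```

```bash
cat > go.py <<'E'
import sys
from h import *
from scipy.spatial.transform import Rotation as Ro
q=np.load("q.npy"); Rc=Ro.from_euler("z",q[2])
def where():
    o=telemetry.get_obs(); R=Ro.from_euler("xyz",o["eef_rot"])
    tip=o["ee_pos"]+R.apply([0,0,ctrl.tcp_to_tips])
    return o,R,Rc.inv().apply(tip-[q[0],q[1],0])
if __name__=="__main__":
    o,R,t=where(); Rt=Rc*Ro.from_euler("y",-.24)*Ro.from_euler("x",np.pi)
    print("t",o["time_s"],"tip in centrifuge",t.round(4),"force",o["force"].round(2),"w",o["grip_width"])
    print("turn units",((R.inv()*Rt).as_rotvec()/(np.pi/2)).round(4))
    for a in sys.argv[1:]:
        g=np.array(eval(a)); d=Rc.apply(g-t); print(a,"shift units (target orientation)",(Rt.inv().apply(d)/.1).round(3),"(now)",(R.inv().apply(d)/.1).round(3))
E
python3 go.py "(-.112,.08,.16)"
```

```text
t 1.7 tip in centrifuge [-0.4601 -0.4279  0.2054] force [-0.77 -0.34  0.47] w 0.09367515979454208
turn units [-0.0246  0.1515  0.2044]
(-.112,.08,.16) shift units (target orientation) [ 3.274 -5.079  1.269] (now) [ 4.912 -3.713  0.454]
```

step_arm([
  {"dz": -0.2,"claw": 1},
  {"dz": -0.2,"claw": 1},
  {"claw": 1},
  {"claw": 1},
], grip_force=5)

```text
$.plan[0]: bad value
```

```bash
python3 go.py "(-.112,.08,.18)"
```

```text
t 1.7 tip in centrifuge [-0.4601 -0.4279  0.2054] force [-0.77 -0.34  0.47] w 0.09367515979454208
turn units [-0.0246  0.1515  0.2044]
(-.112,.08,.18) shift units (target orientation) [ 3.321 -5.079  1.075] (now) [ 4.912 -3.713  0.254]
```

step_arm([
  {"dx": 0,"dy": 0,"dz": -0.2,"rx": -0.008,"ry": 0.05,"rz": 0.068,"claw": 1},
  {"dx": 0,"dy": 0,"dz": -0.2,"rx": -0.008,"ry": 0.05,"rz": 0.068,"claw": 1},
  {"dx": 0,"dy": 0,"dz": 0,"rx": -0.008,"ry": 0.05,"rz": 0.068,"claw": 1},
  {"dx": 0,"dy": 0,"dz": 0,"rx": 0,"ry": 0,"rz": 0,"claw": 1},
  {"dx": 0,"dy": 0,"dz": 0,"rx": 0,"ry": 0,"rz": 0,"claw": 1},
], grip_force=5)

```text
time_s: 2.2
ee_pos: [0.2147, -0.5058, 0.2621]
eef_rot: [-3.141, -0.235, 0.085]
force: [-0.0, -0.8, 0.0]
grip_width: 0.0573
grip_force: 0.0
```

```bash
python3 go.py "(-.112,.08,.18)"
```

```text
t 2.2 tip in centrifuge [-0.4581 -0.428   0.2455] force [-0.03 -0.81  0.03] w 0.05734318360838259
turn units [-0.0009  0.003   0.0019]
(-.112,.08,.18) shift units (target orientation) [ 3.206 -5.08   1.459] (now) [ 3.228 -5.068  1.451]
```

step_arm([
  {"dx": 0.2,"dy": -0.32,"dz": 0.09,"rx": 0,"ry": 0,"rz": 0,"claw": 1},
  {"dx": 0.2,"dy": -0.32,"dz": 0.09,"rx": 0,"ry": 0,"rz": 0,"claw": 1},
  {"dx": 0.2,"dy": -0.32,"dz": 0.09,"rx": 0,"ry": 0,"rz": 0,"claw": 1},
  {"dx": 0.2,"dy": -0.32,"dz": 0.09,"rx": 0,"ry": 0,"rz": 0,"claw": 1},
  {"dx": 0.2,"dy": -0.32,"dz": 0.09,"rx": 0,"ry": 0,"rz": 0,"claw": 1},
  {"dx": 0.2,"dy": -0.32,"dz": 0.09,"rx": 0,"ry": 0,"rz": 0,"claw": 1},
  {"dx": 0.2,"dy": -0.32,"dz": 0.09,"rx": 0,"ry": 0,"rz": 0,"claw": 1},
  {"dx": 0.2,"dy": -0.32,"dz": 0.09,"rx": 0,"ry": 0,"rz": 0,"claw": 1},
  {"dx": 0.2,"dy": -0.32,"dz": 0.09,"rx": 0,"ry": 0,"rz": 0,"claw": 1},
  {"dx": 0.2,"dy": -0.32,"dz": 0.09,"rx": 0,"ry": 0,"rz": 0,"claw": 1},
])

```text
time_s: 3.2
ee_pos: [0.404, -0.1673, 0.2219]
eef_rot: [3.14, -0.236, 0.087]
force: [0.4, -0.3, 0.8]
grip_width: 0.0003
grip_force: 0.0
```

step_arm([
  {"dx": 0.24,"dy": -0.37,"dz": 0.11,"rx": 0,"ry": 0,"rz": 0,"claw": 1},
  {"dx": 0.24,"dy": -0.37,"dz": 0.11,"rx": 0,"ry": 0,"rz": 0,"claw": 1},
  {"dx": 0.24,"dy": -0.37,"dz": 0.11,"rx": 0,"ry": 0,"rz": 0,"claw": 1},
  {"dx": 0.24,"dy": -0.37,"dz": 0.11,"rx": 0,"ry": 0,"rz": 0,"claw": 1},
  {"dx": 0.24,"dy": -0.37,"dz": 0.11,"rx": 0,"ry": 0,"rz": 0,"claw": 1},
  {"dx": 0,"dy": 0,"dz": 0,"rx": 0,"ry": 0,"rz": 0,"claw": 1},
  {"dx": 0,"dy": 0,"dz": 0,"rx": 0,"ry": 0,"rz": 0,"claw": 1},
  {"dx": 0,"dy": 0,"dz": 0,"rx": 0,"ry": 0,"rz": 0,"claw": 1},
])

```text
time_s: 4.0
ee_pos: [0.5168, 0.0255, 0.197]
eef_rot: [3.141, -0.237, 0.084]
force: [0.3, -0.7, -0.2]
grip_width: 0.0003
grip_force: 0.0
```

```bash
python3 go.py "(-.112,.08,.13)"; python3 - <<'E'
from fit import *
p=P["side"]; cv2.imwrite("pics/c3.png",cv2.resize(p["img"][130:330,220:420,::-1],None,fx=2.9,fy=2.9,interpolation=2))
E
```

```text
t 4.0 tip in centrifuge [-0.1134  0.0767  0.1805] force [ 0.3  -0.68 -0.19] w 0.0003303183225568505
turn units [0.     0.0019 0.0013]
(-.112,.08,.13) shift units (target orientation) [-0.107 -0.033  0.494] (now) [-0.105 -0.033  0.494]
('top', 'side') [ 0.6401 -0.0413  0.0821] [[-0.4, -0.3], [0.8, 1.0], [-0.6, -0.1], [0.4, -0.2], [0.2, -0.6], [-2.6, -0.4], [-1.0, 2.0], [-0.2, -1.2], [2.1, -1.6], [0.7, 0.6]]
('top',) [ 0.6401 -0.0405  0.0885] [[-0.4, 0.0], [0.9, 0.6], [-0.8, 0.3], [0.2, -0.5], [0.1, -0.4]]
('side',) [ 0.6398 -0.0426  0.0721] [[-2.2, -0.5], [-2.0, 2.2], [0.3, -1.1], [1.4, -1.0], [0.9, 0.7]]
```

View pics/c3.png

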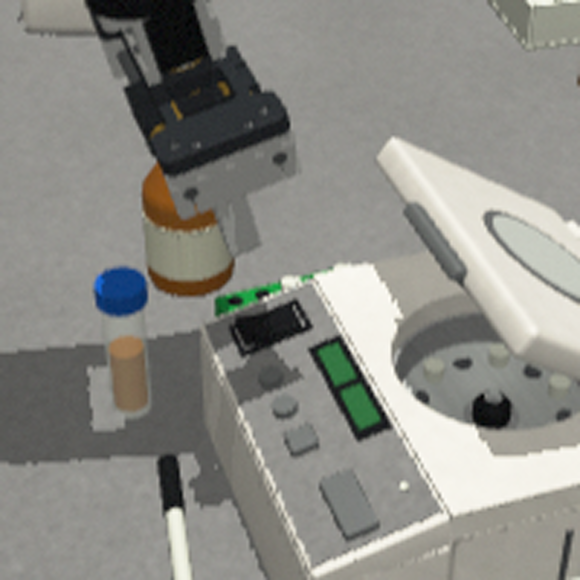

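step_arm([
  {"dx": -0.05,"dy": -0.015,"dz": 0.25,"rx": 0,"ry": 0,"rz": 0,"claw": 1},
  {"dx": -0.055,"dy": -0.018,"dz": 0.2,"rx": 0,"ry": 0,"rz": 0,"claw": 1},
  {"dx": 0,"dy": 0,"dz": 0.04,"rx": 0,"ry": 0,"rz": 0,"claw": 1},
  {"dx": 0,"dy": 0,"dz": 0.03,"rx": 0,"ry": 0,"rz": 0,"claw": 1},
  {"dx": 0,"dy": 0,"dz": 0.02,"rx": 0,"ry": 0,"rz": 0,"claw": 1},
  {"dx": 0,"dy": 0,"dz": 0.02,"rx": 0,"ry": 0,"rz": 0,"claw": 1},
  {"dx": 0,"dy": 0,"dz": 0,"rx": 0,"ry": 0,"rz": 0,"claw": 1},
])

```text
time_s: 4.8
ee_pos: [0.5201, 0.0295, 0.1405]
eef_rot: [-3.141, -0.238, 0.083]
force: [-0.3, -0.3, -0.2]
grip_width: 0.0003
grip_force: 0.0
```

```bash
python3 go.py "(-.112,.08,.112)"
```

```text
t 4.8 tip in centrifuge [-0.1098  0.0804  0.124 ] force [-0.33 -0.3  -0.16] w 0.0002821482541193138
turn units [-0.0004  0.0012  0.0004]
(-.112,.08,.112) shift units (target orientation) [-0.05   0.004  0.111] (now) [-0.05   0.004  0.112]
```

step_arm([
  {"dx": -0.03,"dy": 0,"dz": 0.015,"rx": 0,"ry": 0,"rz": 0,"claw": 1},
  {"dx": -0.03,"dy": 0,"dz": 0.015,"rx": 0,"ry": 0,"rz": 0,"claw": 1},
  {"dx": 0,"dy": 0,"dz": 0.015,"rx": 0,"ry": 0,"rz": 0,"claw": 1},
  {"dx": 0,"dy": 0,"dz": 0.015,"rx": 0,"ry": 0,"rz": 0,"claw": 1},
  {"dx": 0,"dy": 0,"dz": 0.01,"rx": 0,"ry": 0,"rz": 0,"claw": 1},
  {"dx": 0,"dy": 0,"dz": 0,"rx": 0,"ry": 0,"rz": 0,"claw": 1},
])

```text
time_s: 5.4
ee_pos: [0.5157, 0.0293, 0.1318]
eef_rot: [-3.141, -0.237, 0.083]
force: [-0.4, -0.2, 0.9]
grip_width: 0.0002
grip_force: 0.2
```

```bash
python3 go.py "(-.112,.08,.112)"
```

```text
t 5.4 tip in centrifuge [-0.1142  0.0805  0.1153] force [-0.35 -0.21  0.94] w 0.00022650812687553888
turn units [-0.0005  0.0016  0.0004]
(-.112,.08,.112) shift units (target orientation) [0.013 0.005 0.037] (now) [0.013 0.005 0.037]
```

Contact beginning. Continue in 1 mm steps.

step_arm([
  {"dx": 0,"dy": 0,"dz": 0.01,"rx": 0,"ry": 0,"rz": 0,"claw": 1},
  {"dx": 0,"dy": 0,"dz": 0.01,"rx": 0,"ry": 0,"rz": 0,"claw": 1},
  {"dx": 0,"dy": 0,"dz": 0.01,"rx": 0,"ry": 0,"rz": 0,"claw": 1},
  {"dx": 0,"dy": 0,"dz": 0,"rx": 0,"ry": 0,"rz": 0,"claw": 1},
])

```text
time_s: 5.8
ee_pos: [0.5164, 0.0293, 0.1289]
eef_rot: [-3.141, -0.238, 0.083]
force: [-0.1, 0.4, 0.3]
grip_width: 0.0008
grip_force: 0.0
```

step_arm([
  {"dx": 0,"dy": 0,"dz": 0.01,"rx": 0,"ry": 0,"rz": 0,"claw": 1},
  {"dx": 0,"dy": 0,"dz": 0,"rx": 0,"ry": 0,"rz": 0,"claw": 1},
])

```text
time_s: 6.0
ee_pos: [0.5167, 0.0293, 0.1284]
eef_rot: [-3.141, -0.238, 0.083]
force: [-4.9, -0.6, 6.6]
grip_width: 0.0004
grip_force: 3.6
```

```bash
python3 go.py "(-.114,.08,.110)"
```

```text
t 6.0 tip in centrifuge [-0.1132  0.0805  0.1119] force [-4.87 -0.59  6.59] w 0.0004370499771692883
turn units [-0.0004  0.0013  0.0004]
(-.114,.08,.110) shift units (target orientation) [-0.013  0.005  0.017] (now) [-0.013  0.005  0.017]
```

step_arm([
  {"dx": 0,"dy": 0,"dz": -0.1,"rx": 0,"ry": 0,"rz": 0,"claw": 1},
  {"dx": 0,"dy": 0,"dz": -0.3,"rx": 0,"ry": 0,"rz": 0,"claw": 1},
  {"dx": 0,"dy": 0,"dz": -0.4,"rx": 0,"ry": 0,"rz": 0,"claw": 1},
  {"dx": 0,"dy": 0,"dz": -0.4,"rx": 0,"ry": 0,"rz": 0,"claw": 1},
  {"dx": 0,"dy": 0,"dz": 0,"rx": 0,"ry": 0,"rz": 0,"claw": 1},
  {"dx": 0,"dy": 0,"dz": 0,"rx": 0,"ry": 0,"rz": 0,"claw": 1},
])

```text
time_s: 6.6
ee_pos: [0.4885, 0.0269, 0.2455]
eef_rot: [-3.141, -0.239, 0.083]
force: [0.1, -0.6, -0.2]
grip_width: 0.0004
grip_force: 0.0
```

```bash
python3 - <<'E'
from h import *
p=viewer.camera("side"); a=p["img"][225:260,285:335,::-1]; b=cv2.imread("pics/side0.png")[225:260,285:335]
o=np.hstack([cv2.resize(i,None,fx=8,fy=8,interpolation=2) for i in(b,a)]); cv2.imwrite("pics/c4.png",o)
L=cloud(p); q=np.load("q.npy"); c,s=np.cos(q[2]),np.sin(q[2]); L=(L-[q[0],q[1],0])@np.array([[c,-s,0],[s,c,0],[0,0,1]])
h=L[...,2]-(.1+.25*(L[...,0]+.135))
for x in np.arange(-.122,-.07,.005):
    m=(abs(L[...,0]-x)<.003)&(abs(L[...,1]-.08)<.008); print(round(x,3),m.sum(),np.median(h[m]).round(4) if m.any() else "")
E
python3 go.py "(-.005,0,.245)"
```

```text
-0.122 22 0.0006
-0.117 24 0.0023
-0.112 20 0.0052
-0.107 20 0.0052
-0.102 23 0.0054
-0.097 19 0.0047
-0.092 22 0.0077
-0.087 21 0.0098
-0.082 18 0.0098
-0.077 14 0.0016
-0.072 13 0.0
t 6.65 tip in centrifuge [-0.1417  0.0805  0.2277] force [ 0.17 -0.11 -0.23] w 0.0004913889569136363
turn units [-0.0005  0.0017  0.0004]
(-.005,0,.245) shift units (target orientation) [1.369 0.805 0.157] (now) [1.369 0.806 0.153]
```

View pics/c4.png

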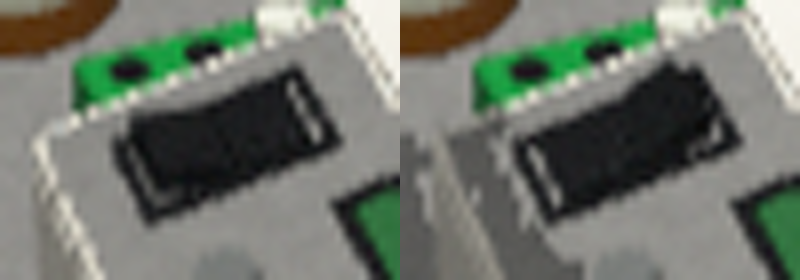

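step_arm([
  {"dx": 0.095,"dy": 0,"dz": -0.39,"rx": 0,"ry": 0,"rz": 0,"claw": 1},
  {"dx": 0.26,"dy": 0.16,"dz": 0.1,"rx": 0,"ry": 0,"rz": 0,"claw": 1},
  {"dx": 0.26,"dy": 0.16,"dz": 0.1,"rx": 0,"ry": 0,"rz": 0,"claw": 1},
  {"dx": 0.26,"dy": 0.16,"dz": 0.1,"rx": 0,"ry": 0,"rz": 0,"claw": 1},
  {"dx": 0.26,"dy": 0.16,"dz": 0.1,"rx": 0,"ry": 0,"rz": 0,"claw": 1},
  {"dx": 0.25,"dy": 0.165,"dz": 0.1,"rx": 0,"ry": 0,"rz": 0,"claw": 1},
  {"dx": 0,"dy": 0,"dz": 0,"rx": 0,"ry": 0,"rz": 0,"claw": 1},
  {"dx": 0,"dy": 0,"dz": 0,"rx": 0,"ry": 0,"rz": 0,"claw": 1},
])

```text
time_s: 7.45
ee_pos: [0.6316, -0.042, 0.2644]
eef_rot: [-3.14, -0.234, 0.082]
force: [-0.2, -0.6, 0.5]
grip_width: 0.0008
grip_force: 0.0
```

```bash
python3 go.py "(-.005,0,.225)"
```

```text
t 7.45 tip in centrifuge [-0.0046  0.      0.2479] force [-0.24 -0.56  0.46] w 0.0007606387842072667
turn units [-0.0009  0.0036  0.    ]
(-.005,0,.225) shift units (target orientation) [-0.059  0.     0.221] (now) [-0.057  0.     0.221]
```

Down 3 mm per row to meet and move the lid.

step_arm([
  {"dx": -0.012,"dy": 0,"dz": 0.049,"rx": 0,"ry": 0,"rz": 0,"claw": 1},
  {"dx": -0.012,"dy": 0,"dz": 0.049,"rx": 0,"ry": 0,"rz": 0,"claw": 1},
  {"dx": -0.012,"dy": 0,"dz": 0.049,"rx": 0,"ry": 0,"rz": 0,"claw": 1},
  {"dx": -0.007,"dy": 0,"dz": 0.029,"rx": 0,"ry": 0,"rz": 0,"claw": 1},
  {"dx": -0.007,"dy": 0,"dz": 0.029,"rx": 0,"ry": 0,"rz": 0,"claw": 1},
  {"dx": -0.007,"dy": 0,"dz": 0.029,"rx": 0,"ry": 0,"rz": 0,"claw": 1},
  {"dx": -0.007,"dy": 0,"dz": 0.029,"rx": 0,"ry": 0,"rz": 0,"claw": 1},
  {"dx": -0.007,"dy": 0,"dz": 0.029,"rx": 0,"ry": 0,"rz": 0,"claw": 1},
])

```text
time_s: 8.25
ee_pos: [0.632, -0.0419, 0.2369]
eef_rot: [-3.141, -0.239, 0.083]
force: [-1.0, 0.2, 3.1]
grip_width: 0.0007
grip_force: 1.1
```

step_arm([
  {"dx": -0.007,"dy": 0,"dz": 0.029,"rx": 0,"ry": 0,"rz": 0,"claw": 1},
  {"dx": -0.007,"dy": 0,"dz": 0.029,"rx": 0,"ry": 0,"rz": 0,"claw": 1},
  {"dx": -0.007,"dy": 0,"dz": 0.029,"rx": 0,"ry": 0,"rz": 0,"claw": 1},
])

```text
time_s: 8.55
ee_pos: [0.6319, -0.0419, 0.2273]
eef_rot: [-3.141, -0.238, 0.083]
force: [-1.6, 0.3, 2.6]
grip_width: 0.0005
grip_force: 1.2
```

```bash
python3 go.py "(-.005,0,.152)"
```

```text
t 8.55 tip in centrifuge [-4.200e-03  1.000e-04  2.107e-01] force [-1.56  0.26  2.59] w 0.000532519072650785
turn units [-0.0005  0.0016  0.0004]
(-.005,0,.152) shift units (target orientation) [-0.147  0.001  0.569] (now) [-0.146  0.001  0.569]
```

Lid is moving with about 3 N.

step_arm([
  {"dx": -0.012,"dy": 0,"dz": 0.049,"rx": 0,"ry": 0,"rz": 0,"claw": 1},
  {"dx": -0.012,"dy": 0,"dz": 0.049,"rx": 0,"ry": 0,"rz": 0,"claw": 1},
  {"dx": -0.012,"dy": 0,"dz": 0.049,"rx": 0,"ry": 0,"rz": 0,"claw": 1},
  {"dx": -0.012,"dy": 0,"dz": 0.049,"rx": 0,"ry": 0,"rz": 0,"claw": 1},
  {"dx": -0.012,"dy": 0,"dz": 0.049,"rx": 0,"ry": 0,"rz": 0,"claw": 1},
  {"dx": -0.012,"dy": 0,"dz": 0.049,"rx": 0,"ry": 0,"rz": 0,"claw": 1},
  {"dx": -0.012,"dy": 0,"dz": 0.049,"rx": 0,"ry": 0,"rz": 0,"claw": 1},
  {"dx": -0.012,"dy": 0,"dz": 0.049,"rx": 0,"ry": 0,"rz": 0,"claw": 1},
  {"dx": -0.012,"dy": 0,"dz": 0.049,"rx": 0,"ry": 0,"rz": 0,"claw": 1},
  {"dx": -0.005,"dy": 0,"dz": 0.02,"rx": 0,"ry": 0,"rz": 0,"claw": 1},
])

```text
time_s: 9.55
ee_pos: [0.6315, -0.0419, 0.1793]
eef_rot: [-3.141, -0.237, 0.083]
force: [-2.6, -0.1, 2.3]
grip_width: 0.0007
grip_force: 1.3
```

step_arm([
  {"dx": -0.005,"dy": 0,"dz": 0.02,"rx": 0,"ry": 0,"rz": 0,"claw": 1},
  {"dx": -0.005,"dy": 0,"dz": 0.02,"rx": 0,"ry": 0,"rz": 0,"claw": 1},
  {"dx": -0.005,"dy": 0,"dz": 0.02,"rx": 0,"ry": 0,"rz": 0,"claw": 1},
  {"dx": 0,"dy": 0,"dz": 0,"rx": 0,"ry": 0,"rz": 0,"claw": 1},
])

```text
time_s: 9.95
ee_pos: [0.6316, -0.0419, 0.1736]
eef_rot: [-3.141, -0.237, 0.083]
force: [-0.9, 0.0, 1.3]
grip_width: 0.0006
grip_force: 0.5
```

```bash
python3 go.py "(-.005,0,.150)"
```

```text
t 9.95 tip in centrifuge [-4.500e-03  1.000e-04  1.571e-01] force [-0.85  0.05  1.29] w 0.0006445270710534315
turn units [-0.0005  0.0017  0.0004]
(-.005,0,.150) shift units (target orientation) [-0.022  0.001  0.067] (now) [-0.021  0.001  0.067]
```

step_arm([
  {"dx": -0.005,"dy": 0,"dz": 0.02,"rx": 0,"ry": 0,"rz": 0,"claw": 1},
  {"dx": -0.005,"dy": 0,"dz": 0.02,"rx": 0,"ry": 0,"rz": 0,"claw": 1},
  {"dx": -0.002,"dy": 0,"dz": 0.01,"rx": 0,"ry": 0,"rz": 0,"claw": 1},
  {"dx": 0,"dy": 0,"dz": 0,"rx": 0,"ry": 0,"rz": 0,"claw": 1},
])

```text
time_s: 10.35
ee_pos: [0.6316, -0.0419, 0.1685]
eef_rot: [-3.141, -0.237, 0.083]
force: [-1.2, 0.2, 1.5]
grip_width: 0.0005
grip_force: 0.5
```

step_arm([
  {"dx": -0.002,"dy": 0,"dz": 0.01,"rx": 0,"ry": 0,"rz": 0,"claw": 1},
  {"dx": -0.002,"dy": 0,"dz": 0.01,"rx": 0,"ry": 0,"rz": 0,"claw": 1},
  {"dx": 0,"dy": 0,"dz": 0,"rx": 0,"ry": 0,"rz": 0,"claw": 1},
])

```text
time_s: 10.65
ee_pos: [0.6317, -0.0419, 0.1666]
eef_rot: [-3.141, -0.237, 0.083]
force: [-1.0, 0.2, 2.2]
grip_width: 0.0007
grip_force: 0.8
```

```bash
python3 go.py "(-.005,0,.150)"
```

```text
t 10.65 tip in centrifuge [-4.4e-03  1.0e-04  1.5e-01] force [-0.97  0.17  2.18] w 0.0007214323629041758
turn units [-0.0005  0.0016  0.0004]
(-.005,0,.150) shift units (target orientation) [-0.006  0.001 -0.001] (now) [-0.006  0.001 -0.001]
```

step_arm([
  {"dx": -0.002,"dy": 0,"dz": 0.01,"rx": 0,"ry": 0,"rz": 0,"claw": 1},
  {"dx": 0,"dy": 0,"dz": 0,"rx": 0,"ry": 0,"rz": 0,"claw": 1},
])

```text
time_s: 10.85
ee_pos: [0.6318, -0.0419, 0.1656]
eef_rot: [-3.141, -0.238, 0.083]
force: [-1.5, 0.7, 2.2]
grip_width: 0.0005
grip_force: 0.9
```

step_arm([
  {"dx": -0.002,"dy": 0,"dz": 0.01,"rx": 0,"ry": 0,"rz": 0,"claw": 1},
  {"dx": 0,"dy": 0,"dz": 0,"rx": 0,"ry": 0,"rz": 0,"claw": 1},
])

```text
time_s: 11.05
ee_pos: [0.6318, -0.0419, 0.1645]
eef_rot: [-3.141, -0.237, 0.083]
force: [-2.0, -0.1, 2.4]
grip_width: 0.0006
grip_force: 0.9
```

```bash
python3 go.py "(-.005,0,.150)"
```

```text
t 11.05 tip in centrifuge [-4.30e-03  1.00e-04  1.48e-01] force [-2.01 -0.05  2.42] w 0.0005982154493392537
turn units [-0.0005  0.0016  0.0004]
(-.005,0,.150) shift units (target orientation) [-0.002  0.001 -0.021] (now) [-0.002  0.001 -0.021]
```

step_arm([
  {"dx": -0.002,"dy": 0,"dz": 0.01,"rx": 0,"ry": 0,"rz": 0,"claw": 1},
  {"dx": 0,"dy": 0,"dz": 0,"rx": 0,"ry": 0,"rz": 0,"claw": 1},
])

```text
time_s: 11.25
ee_pos: [0.6319, -0.0419, 0.1635]
eef_rot: [-3.141, -0.237, 0.083]
force: [-0.7, -0.7, 1.4]
grip_width: 0.0004
grip_force: 0.9
```

step_arm([
  {"dx": 0.005,"dy": 0,"dz": -0.02,"rx": 0,"ry": 0,"rz": 0,"claw": 1},
  {"dx": 0.012,"dy": 0,"dz": -0.05,"rx": 0,"ry": 0,"rz": 0,"claw": 1},
  {"dx": 0.07,"dy": 0,"dz": -0.3,"rx": 0,"ry": 0,"rz": 0,"claw": 1},
  {"dx": -0.3,"dy": 0.15,"dz": 0,"rx": 0,"ry": 0,"rz": 0,"claw": 1},
  {"dx": -0.3,"dy": 0.2,"dz": 0,"rx": 0,"ry": 0,"rz": 0,"claw": 1},
  {"dx": -0.3,"dy": 0.3,"dz": -0.1,"rx": 0,"ry": 0,"rz": 0,"claw": 1},
  {"dx": 0,"dy": 0,"dz": 0,"rx": 0,"ry": 0,"rz": 0,"claw": 1},
])

```text
time_s: 11.95
ee_pos: [0.5456, -0.1166, 0.1909]
eef_rot: [-3.142, -0.238, 0.08]
force: [-0.5, 0.9, 0.4]
grip_width: 0.0005
grip_force: 0.0
```

```bash
cat > chk.py <<'E'
from h import *
q=np.load("q.npy"); c,s=np.cos(q[2]),np.sin(q[2])
for n in("side","top"):
    p=viewer.camera(n)
    L=(cloud(p)-[q[0],q[1],0])@np.array([[c,-s,0],[s,c,0],[0,0,1]]); x,y,z=np.moveaxis(L,2,0)
    m=(x>-.04)&(x<.1)&(y>0)&(y<.09)&(z>.13)&(z<.17); print(n,m.sum(),"lid fit (slope,z at x=-.03)",np.polyfit(x[m]+.03,z[m],1).round(4))
    for a in(-.112,-.085):
        m=(abs(x-a)<.005)&(abs(y-.08)<.008); print("rocker",a,np.median((z-.1-.25*(x+.135))[m]).round(4))
    cv2.imwrite(f"pics/{n}_{p['shot']}.png",p["img"][...,::-1])
    m=(x>-.13)&(x<-.07)&(y<-.04)&(y>-.106)&(z<.13)&(z-.1-.25*(x+.135)>.004); print("start",m.sum(),np.median(L[m],0).round(4))
E
python3 chk.py; python3 go.py "(-.101,-.08,.14)"
```

```text
side 1700 lid fit (slope,z at x=-.03) [0.013  0.1448]
rocker -0.112 0.0045
rocker -0.085 nan
start 244 [-0.1027 -0.0796  0.114 ]
top 2474 lid fit (slope,z at x=-.03) [0.0257 0.144 ]
rocker -0.112 0.0037
rocker -0.085 0.011
start 0 [nan nan nan]
t 12.05 tip in centrifuge [-0.0941 -0.0655  0.1744] force [ 0.   -0.26  1.26] w 0.0002503589980052911
turn units [-0.      0.0008 -0.0005]
(-.101,-.08,.14) shift units (target orientation) [-0.149  0.145  0.318] (now) [-0.148  0.145  0.318]
  return _methods._mean(a, axis=axis, dtype=dtype,
  ret = ret.dtype.type(ret / rcount)
  ret = um.true_divide(
```

step_arm([
  {"dx": -0.08,"dy": 0.08,"dz": 0.16,"rx": 0,"ry": 0,"rz": 0,"claw": 1},
  {"dx": -0.08,"dy": 0.065,"dz": 0.16,"rx": 0,"ry": 0,"rz": 0,"claw": 1},
  {"dx": -0.03,"dy": 0,"dz": 0.1,"rx": 0,"ry": 0,"rz": 0,"claw": 1},
  {"dx": 0,"dy": 0,"dz": 0.05,"rx": 0,"ry": 0,"rz": 0,"claw": 1},
  {"dx": 0,"dy": 0,"dz": 0,"rx": 0,"ry": 0,"rz": 0,"claw": 1},
  {"dx": 0,"dy": 0,"dz": 0,"rx": 0,"ry": 0,"rz": 0,"claw": 1},
])

```text
time_s: 12.65
ee_pos: [0.5419, -0.1288, 0.1406]
eef_rot: [-3.141, -0.238, 0.083]
force: [-0.1, -0.5, 0.1]
grip_width: 0.0004
grip_force: 0.0
```

```bash
python3 go.py "(-.102,-.08,.115)" "(-.102,-.08,.112)"
```

```text
t 12.65 tip in centrifuge [-0.101  -0.0791  0.1241] force [-0.08 -0.47  0.08] w 0.0004128662638249449
turn units [-0.0004  0.0011  0.0008]
(-.102,-.08,.115) shift units (target orientation) [-0.031  0.009  0.086] (now) [-0.031  0.009  0.086]
(-.102,-.08,.112) shift units (target orientation) [-0.038  0.009  0.115] (now) [-0.038  0.009  0.115]
```

step_arm([
  {"dx": -0.02,"dy": 0.009,"dz": 0.03,"rx": 0,"ry": 0,"rz": 0,"claw": 1},
  {"dx": -0.01,"dy": 0,"dz": 0.03,"rx": 0,"ry": 0,"rz": 0,"claw": 1},
  {"dx": 0,"dy": 0,"dz": 0.015,"rx": 0,"ry": 0,"rz": 0,"claw": 1},
  {"dx": 0,"dy": 0,"dz": 0.015,"rx": 0,"ry": 0,"rz": 0,"claw": 1},
  {"dx": 0,"dy": 0,"dz": 0.01,"rx": 0,"ry": 0,"rz": 0,"claw": 1},
  {"dx": 0,"dy": 0,"dz": 0,"rx": 0,"ry": 0,"rz": 0,"claw": 1},
])

```text
time_s: 13.25
ee_pos: [0.5408, -0.1301, 0.1295]
eef_rot: [-3.141, -0.237, 0.083]
force: [-1.9, -0.7, 1.6]
grip_width: 0.0008
grip_force: 1.3
```

step_arm([
  {"dx": 0,"dy": 0,"dz": 0.01,"rx": 0,"ry": 0,"rz": 0,"claw": 1},
  {"dx": 0,"dy": 0,"dz": 0,"rx": 0,"ry": 0,"rz": 0,"claw": 1},
])

```text
time_s: 13.45
ee_pos: [0.5411, -0.1301, 0.1286]
eef_rot: [-3.141, -0.238, 0.083]
force: [-1.8, 0.6, 2.3]
grip_width: 0.0008
grip_force: 1.5
```

```bash
python3 go.py
```

```text
t 13.45 tip in centrifuge [-0.1019 -0.0804  0.1121] force [-1.8   0.64  2.29] w 0.0008464122420313552
turn units [-0.0004  0.0015  0.0004]
```

step_arm([
  {"dx": 0,"dy": 0,"dz": 0.01,"rx": 0,"ry": 0,"rz": 0,"claw": 1},
  {"dx": 0,"dy": 0,"dz": 0,"rx": 0,"ry": 0,"rz": 0,"claw": 1},
])

```text
time_s: 13.65
ee_pos: [0.5413, -0.1301, 0.1279]
eef_rot: [-3.141, -0.238, 0.083]
force: [-4.9, 0.7, 6.2]
grip_width: 0.0006
grip_force: 3.3
```

step_arm([
  {"dx": 0,"dy": 0,"dz": 0.01,"rx": 0,"ry": 0,"rz": 0,"claw": 1},
  {"dx": 0,"dy": 0,"dz": 0,"rx": 0,"ry": 0,"rz": 0,"claw": 1},
])

```text
time_s: 13.85
ee_pos: [0.5415, -0.1301, 0.1276]
eef_rot: [-3.141, -0.238, 0.083]
force: [-11.8, 1.2, 16.0]
grip_width: 0.0005
grip_force: 8.9
```

Bottomed out; back off and clear.

step_arm([
  {"dx": 0,"dy": 0,"dz": -0.04,"rx": 0,"ry": 0,"rz": 0,"claw": 1},
  {"dx": 0,"dy": 0,"dz": -0.2,"rx": 0,"ry": 0,"rz": 0,"claw": 1},
  {"dx": 0,"dy": 0,"dz": -0.4,"rx": 0,"ry": 0,"rz": 0,"claw": 1},
  {"dx": 0,"dy": 0,"dz": -0.4,"rx": 0,"ry": 0,"rz": 0,"claw": 1},
  {"dx": -0.3,"dy": 0.3,"dz": 0,"rx": 0,"ry": 0,"rz": 0,"claw": 1},
  {"dx": -0.3,"dy": 0.3,"dz": 0,"rx": 0,"ry": 0,"rz": 0,"claw": 1},
  {"dx": -0.3,"dy": 0.3,"dz": 0,"rx": 0,"ry": 0,"rz": 0,"claw": 1},
  {"dx": 0,"dy": 0,"dz": 0,"rx": 0,"ry": 0,"rz": 0,"claw": 1},
  {"dx": 0,"dy": 0,"dz": 0,"rx": 0,"ry": 0,"rz": 0,"claw": 1},
])

```text
time_s: 14.75
ee_pos: [0.4373, -0.2296, 0.2066]
eef_rot: [-3.141, -0.238, 0.081]
force: [-0.0, 0.2, 0.0]
grip_width: 0.0005
grip_force: 0.0
```

```bash
python3 chk.py 2>/dev/null; ls -t pics|head -2; cp $(ls -t pics/side_*|head -1) pics/last.png
```

```text
side 2275 lid fit (slope,z at x=-.03) [0.0244 0.1437]
rocker -0.112 0.0042
rocker -0.085 0.0094
start 248 [-0.103 -0.08   0.114]
top 2482 lid fit (slope,z at x=-.03) [0.027  0.1439]
rocker -0.112 0.005
rocker -0.085 0.0096
start 158 [-0.1023 -0.0791  0.1147]
top_11.png
side_10.png
```

View pics/last.png

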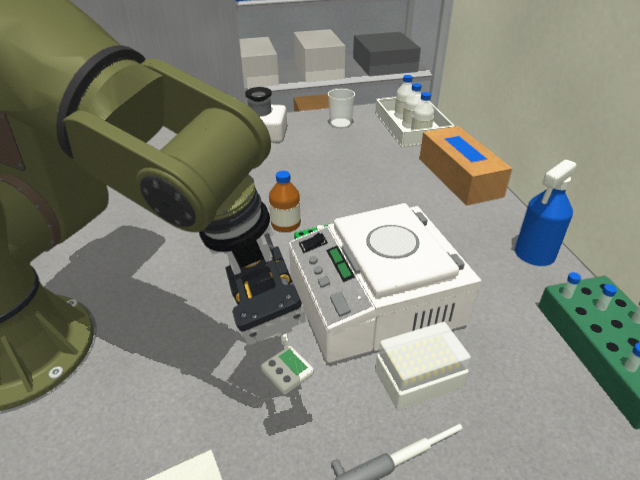

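The side view shows the lid shut (395,250), the rocker on (313,242), the start key back up (341,303) and the gripper clear of everything at (265,310).

```bash
python3 -c "
from station import hand_in; print(hand_in())"
```

```text
the job is handed in; nothing more can be done
None
```

I switched the rocker on, closed the lid gently, tapped the start key (it sprang back up) and moved the gripper clear, then handed the job in at about 15 s; no verdict was returned.

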